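# Fit the quarter-turn handle to the spice caddy and carry it to its mat

### The job

The spice caddy has to go back to its cork mat. Fit its loose carrying handle: pass the cross pin of the handle through the slot in the middle of the caddy, push it gently down against the spring until it just touches bottom, and turn it clockwise a quarter turn so that the pin springs up into its groove when let go. Then lift the caddy clear of the worktop by the handle and set it down gently in the middle of the mat, with the jars standing in their wells and the handle left locked in place.

Things in the scene. Friction and masses are not known exactly. Their poses are not given: they have to be found in the camera images.
- handle_grip (a point): Loose T-shaped carrying handle, standing upright on the worktop, 0.2 kg. This point is the centre of its dark wooden grip bar, 127 mm above its foot; the bar is 52 mm long (own x), 14 mm thick (own y), 24 mm high. Below: brass ferrule, 7 mm rod and at the foot a sprung steel bell, 39 mm wide, 34 mm high, on which it stands; the bell slides up to 33 mm up the rod.
- handle_pin (a point): Centre of the cross pin (T-head) at the rod's lower end, 122 mm below the grip's centre: round pin, round ends, 25 mm long along own x (parallel to the grip bar), 7 mm thick. As the handle stands it is hidden in the bell, its underside 1.5 mm above the bell's foot; it comes out as the bell is pushed back. The bell's spring: 2.5 N at first, 0.17 N more for each mm of its travel.
- caddy_slot (a point): Centre of the slot in the top face of the steel lock plate (44 mm square, 48 mm above the caddy's feet), on the black tower in the caddy's middle. Slot 26.5 mm long along own x, 8.6 mm wide. The bell lands on this plate while the pin goes through, into a lock barrel with a thin floor. Push slowly, only 10 to 11 N in all: over 8 N on that floor (beyond the spring) or 45 N in all, breaks the lock.
- caddy: Loose spice caddy, 168 x 122 mm, four wells; origin under its centre. 0.7 kg with jars. Its barrel is screwed in more or less deep, unseen: the floor stops the bell's travel at 18.5 to 30.5 mm. Only in the last 1 mm above the floor can the pin turn, clockwise from above, to stops 0.1 rad past the quarter turn. Let up, it springs 3 mm up into a groove across the slot.
- mat_top (a point): Centre of the top face of the round cork mat, 210 mm in diameter, 5 mm thick, fixed on the worktop.
- herb_jar_mid (a point): Glass spice jar with red lid, 41 mm wide, 105 mm high, standing in a well of the caddy; its top is 111 mm above the caddy's foot. This point is its centre, 52.5 mm above its foot.
- spice_jar_mid (a point): The other glass spice jar with red lid, same size, in another well. Its centre.
- salt_shaker_mid (a point): Salt shaker with grey top, 44 mm wide, 90 mm high, in another well. Its centre, 45 mm above its foot.
- salt_shaker_b_mid (a point): A second salt shaker just like it, in the last well. Its centre.
- mug: Light blue mug, 95 mm high, about 83 mm wide, a bystander: leave alone. Origin under its centre.
- timer: Wind-up kitchen timer, red and white, 66 mm wide, 53 mm high, a bystander: leave alone. Origin under its centre.
- tape: Roll of tape, 104 mm wide, 25 mm high, a bystander: leave alone. Origin under its centre.
Things that resemble listed ones, but are neither listed nor needed, are in the scene too. What is shaped like the part that bears herb_jar_mid but green or purple is not meant.

How it is judged:
On the way, in this order (a step that is already met when the one before it is completed fails the run):
1. the cross pin, a quarter turn from the slot, is pulled up into the barrel's groove by the spring (angle between the x axis of handle_pin and the y axis of caddy_slot, either way round below 0.15 rad and horizontal distance between handle_pin and caddy_slot below 0.004 m and z of handle_pin in the frame of caddy_slot below -0.007 m and contact force between handle and groove above 2 N), for 0.2 s.
2. the caddy hangs from the locked handle, at least 20 mm clear of the worktop (height (world z) of caddy above 0.02 m and contact force between the fingers and handle above 0.5 N and angle between the x axis of handle_pin and the y axis of caddy_slot, either way round below 0.15 rad), for 0.2 s.
At the end, for the whole second after the job is handed in: The caddy stands level and still on the cork mat, its centre within 30 mm of the mat's, the four jars and shakers upright in their wells, and the handle's pin still held up in the groove by the spring (more than 2 N, within 0.15 rad of the quarter turn) (all of step 1 and horizontal distance between caddy and mat_top below 0.03 m and z of caddy in the frame of mat_top between -0.003 and 0.003 m and angle between caddy's own z axis and vertical below 0.05 rad and linear speed of caddy below 0.02 m/s and angle between each of herb_jar_mid, spice_jar_mid, salt_shaker_mid, salt_shaker_b_mid's own z axis and vertical below 0.2 rad and horizontal distance between each of herb_jar_mid, spice_jar_mid, salt_shaker_mid, salt_shaker_b_mid and caddy below 0.07 m); the robot touches nothing.
It fails at once if the pin is pressed on the barrel's floor with more than 8 N (contact force between handle and barrel_floor above 8 N).
It fails at once if the lock is forced: more than 45 N in all between the handle and the caddy (contact force between handle and caddy above 45 N).
It fails at once if the caddy is dropped or banged on the mat (more than 60 N) (contact force between caddy and mat above 60 N).
It fails at once if the mug, the timer or the tape is shifted by more than 20 mm (distance of any of mug, timer, tape from where it was at the start of the episode above 0.02 m).
It fails at once if a jar or shaker tips over (angle between any of herb_jar_mid, spice_jar_mid, salt_shaker_mid, salt_shaker_b_mid's own z axis and vertical above 0.6 rad).
It also fails if it takes over 69 s, if anything falls off the work surface, if the arm or the gripper's body presses on something with over 40 N, if the wrist force passes 120 N, or if a joint passes its speed limit or range.

### The arm

A 6-joint arm with a two-finger parallel gripper is mounted at the origin on a cart in front of the work surface, level with it; the furniture and walls round the work are solid. World frame = base frame: x ahead of the robot, y to its left, z up, the work surface at z = 0. Lengths are in m, angles in rad, forces in N, time in s.
With the tool pointing down it reaches from about 0.4 to 0.825 m from the base axis. Payload 7 kg.
Tool frame: the origin (TCP) lies on the centre line of the jaws, within the pads' length; the fingertips stand ahead of it and the grasp point (between the pads) lies 11 mm behind it (arm.tips_ahead is the z of the fingertips in the tool frame, in m); z points along the fingers, y is the direction in which the jaws open and shut (so a half turn about z gives the same grasp; the last joint's range is limited). The gripper opens to 88 mm and grips with 3 to 60 N. Pads are 19 mm wide; open, the fingers measure 130 mm over their backs; the gripper's body (78 mm by 193 mm) begins 47 mm behind the grasp point.
Start: joints at [-1.056, 0.359, 0.012, 0, -1.224, -0.288], TCP at [0.152, -0.658, 0.235] pointing down, gripper open.
Joint ranges: [-3.07, 3.07], [-1.43, 2.12], [-1.02, 1.25], [-3.03, 1.67], [-3.05, -0], [-3.03, 3.03]. Speed limits (rad/s): [2.39, 2.39, 3.01, 3.14, 3.14, 3.14].

### API

Orientations are given as [roll, pitch, yaw] about the fixed x, y, z axes, in that order (R = Rz(yaw) Ry(pitch) Rx(roll)).
In Python, from station import get_state, optics, arm gives the robot as it stands.
- The arm moves only by the tool carry_out, never from a script. Its argument "plan" is a list of rows, each a list of 7 numbers: the shift along the world's x, y, z each as a share of 25 mm, from -1 to 1, then the turn, a rotation vector about the world's x, y, z each as a share of 90 degrees, from -1 to 1, then the finger opening in mm, from 0 to 87.6. A call has 1 to 8 rows; each row shifts and turns the commanded pose from where the row before left it; what a row does not reach is not made up. A row lasts 1/10 s, in which the tool goes at most 50 mm and 8.59 degrees, less where a joint would pass 70% of its speed; a pose out of reach is approached as far as the arm can. A call with a number of a shift or a turn outside -1 to 1 is refused whole. A call with a gripper value outside its range is refused whole. The fingers move at their own pace and stop on an object; "newtons" is the grip in N (left out, the last holds). Time passes only in rows, so rows that do not move let the fingers close. It gives the time, the measured TCP pose, the force and the opening at its end, in the units of the state.
- get_state(): the state, without advancing time (a new reading comes with each control period).
- optics.grab_frame(name): name is "scene" or "top"; returns the picture (480x640x3 uint8, blue, green, red); there is no depth.
- optics.calibration(name): a dict with "fov_y" (degrees; the focal length in pixels is half the picture's height over the tangent of half this angle, whatever the lens; pixels are square), "cx", "cy" (the principal point, pixels), "position" and "orientation" of the camera in the world. Camera axes: x right, y up, looking along -z (the intrinsics and any distortion apply to the point x, -y, -z); pixel columns grow to the right and rows downward; lengths in m; the calibration is good to about 2 mm. A picture is of the moment at which its call begins. calibration takes no time and is no camera call.
- arm.job_done(): hands the job in, once; it reports no verdict.
The state is a dict: "t": time; "q": joint angles; "qd": joint speeds; "joint_efforts": joint torques, N m; "eef_pos": TCP position; "ee_rot": TCP orientation; "force": force on the tool from outside, world axes, zero at the start; "moment": the same for the moment, N m; "width": finger opening in m.
Only numpy, scipy, OpenCV 4.12 (cv2) and the standard library are available. Lean on these libraries where they do the work, as an engineer would, in place of code of your own. Each camera call takes 0.05 s, during which the arm holds its last target. There are 200 camera calls.

## Working session

There is one attempt and no reset: what is moved stays moved. The work goes in short steps, Python scripts to look and compute and a tool call to move; the robot and the scene stay as the last step left them, time stands still between calls to the robot, and variables do not carry over. Pictures are saved under pics/ and viewed, about 8 in all and at most 12, crops included, and the job is handed in when it is done.

Besides the shell and the picture viewer there is one more tool, called after "Emit:" as a command line: name --pt "numbers of a row" for each row, then --argument value for the rest. carry_out: Moves the arm, as the interface text tells. Its arguments: {"type":"object","properties":{"plan":{"type":"array"},"newtons":{"type":"number"}},"required":["plan"]}

```bash
ls; mkdir -p pics; python3 - <<'E'
from station import get_state, optics, arm
import cv2
for n in("scene","top"):
    cv2.imwrite(f"pics/{n}0.png",optics.grab_frame(n)); print(n,optics.calibration(n))
print(get_state(),arm.tips_ahead)
E
```

```text
pics
scene {'fov_y': 42.42152238223725, 'cx': 321.6343568304695, 'cy': 246.32743537759566, 'position': array([-0.58094402, -0.64209323,  0.75174687]), 'orientation': array([ 1.10911054, -0.00968825, -1.08949876])}
top {'fov_y': 42.357531154397584, 'cx': 322.9952020759098, 'cy': 243.3333857335884, 'position': array([0.02560002, 0.02724419, 1.47954786]), 'orientation': array([ 3.67842000e-01, -8.73372897e-04, -1.72172298e+00])}
{'t': 0.1, 'q': array([-1.05590120e+00,  3.59302977e-01,  1.11616205e-02, -2.81113322e-04,
       -1.22412236e+00, -2.88076020e-01]), 'qd': array([-0.00189101, -0.00272553,  0.00170496,  0.00257511, -0.00029773,
       -0.0010587 ]), 'joint_efforts': array([-1.98648115e-03, -5.84163487e+01,  2.93751991e+01,  7.01554030e+00,
        1.01614633e-02, -5.27913073e-05]), 'eef_pos': array([ 0.151647  , -0.65730833,  0.23373412]), 'ee_rot': array([ 3.14011065e+00, -1.63539846e-04, -2.91486913e+00]), 'force': array([0.09640706, 0.80948806, 0.55324992]), 'moment': array([ 0.02541669,  0.01307156, -0.04461562]), 'width': 0.08772588437510905} 0.008
```

View pics/scene0.png

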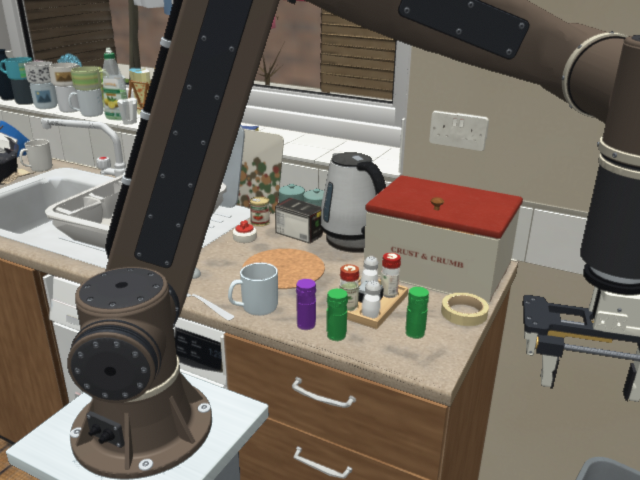

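View pics/top0.png

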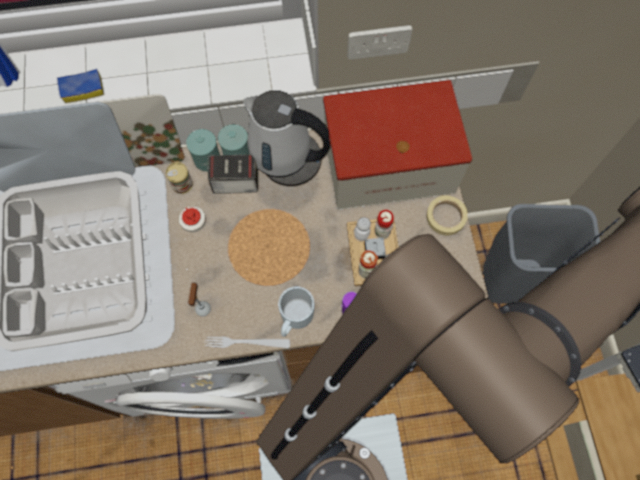

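Scene view: caddy at (372,300), mat (285,267), mug (258,288), tape (465,308), decoy purple (306,305) and green jars (337,315), (417,312). The arm hides the handle here. Top view: handle grip at about (193,294), bell (203,309), mat (269,246), lock plate (376,246). The only handle-like object is the one at (193–203, 294–309); the fork at (248,342) doesn't match. Next, a close crop of both, plus ray casts.

```bash
cat > h.py <<'E'
import numpy as np, cv2
from scipy.spatial.transform import Rotation as R
from station import get_state, optics, arm
def cam(n):
    c=optics.calibration(n); return c, 240/np.tan(np.radians(c['fov_y']/2)), R.from_euler('xyz',c['orientation']).as_matrix()
def ray(n,u,v,z):
    c,f,M=cam(n); d=M@np.array([(u-c['cx'])/f,-(v-c['cy'])/f,-1]); p=c['position']
    return p+d*(z-p[2])/d[2]
def pix(n,P):
    c,f,M=cam(n); q=M.T@(np.array(P)-c['position']); return np.array([c['cx']+f*q[0]/-q[2], c['cy']-f*q[1]/-q[2]])
def shot(n,f): 
    im=optics.grab_frame(n); cv2.imwrite(f"pics/{f}.png",im); return im
def big(im,u,v,w,h,k,f): cv2.imwrite(f"pics/{f}.png",cv2.resize(im[v:v+h,u:u+w],None,fx=k,fy=k,interpolation=cv2.INTER_CUBIC))
E
python3 - <<'E'
from h import *
np.set_printoptions(precision=4,suppress=True)
im=cv2.imread("pics/top0.png")
a=cv2.resize(im[275:325,170:230],None,fx=8,fy=8,interpolation=cv2.INTER_CUBIC)
b=cv2.resize(im[200:300,335:410],None,fx=4,fy=4,interpolation=cv2.INTER_CUBIC)
cv2.imwrite("pics/c0.png",np.hstack([a,b]))
hsv=cv2.cvtColor(im,cv2.COLOR_BGR2HSV)
m=cv2.inRange(hsv,(8,110,120),(18,255,255)); 
m[:, :220]=0;m[:,320:]=0;m[:200]=0;m[290:]=0
cs,_=cv2.findContours(m,0,1); c=max(cs,key=cv2.contourArea); e=cv2.fitEllipse(c); print(e, ray("top",*e[0],.005))
print("grip",ray("top",193,294,.127),"bell",ray("top",203,309,.02),"plate",ray("top",376,246,.048))
E
```

```text
((268.51141357421875, 247.0297393798828), (73.7436752319336, 79.26177215576172), 78.00516510009766) [0.598  0.0791 0.005 ]
grip [0.4632 0.2577 0.127 ] bell [0.4564 0.2548 0.02  ] plate [ 0.5442 -0.1855  0.048 ]
```

View pics/c0.png

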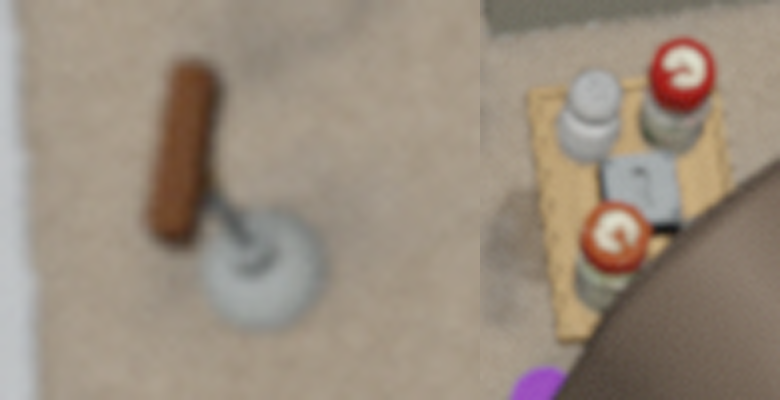

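Crop confirms a T-handle with wooden grip at (192.8,293.8) and bell at (202.8,308.5). The caddy's lock plate, with the slot visible, is at (376,246), partly hidden by the arm.

```bash
python3 - <<'E'
from h import *
np.set_printoptions(precision=4,suppress=True)
im=cv2.imread("pics/top0.png"); hsv=cv2.cvtColor(im,cv2.COLOR_BGR2HSV)
m=cv2.inRange(hsv,(0,110,30),(16,255,180)); m[:, :180]=0;m[:,205:]=0;m[:278]=0;m[312:]=0
cs,_=cv2.findContours(m,0,1); c=max(cs,key=cv2.contourArea); r=cv2.minAreaRect(c); print(r,len(c))
M=cv2.moments(c); u,v=M['m10']/M['m00'],M['m01']/M['m00']; print(u,v,ray("top",u,v,.132)); print("bell",ray("top",202.75,308.5,.015))
p=c[:,0,:].astype(float); a=np.linalg.svd(p-p.mean(0))[2][0]; A=ray("top",u+a[0]*10,v+a[1]*10,.135)-ray("top",u,v,.135); print("bar ang",np.arctan2(A[1],A[0]))
s=cv2.imread("pics/scene0.png"); cv2.imwrite("pics/c1.png",cv2.resize(s[240:340,310:430],None,fx=6,fy=6,interpolation=cv2.INTER_CUBIC))
print("mat scene pix",pix("scene",[.598,.079,.005]),"top ring", pix("scene",[.544,-.1855,.048]))
E
```

```text
((192.72972106933594, 293.62164306640625), (5.918363571166992, 21.371868133544922), 9.462322235107422) 47
192.48841354723706 293.8163992869875 [0.4622 0.258  0.132 ]
bell [0.4592 0.2561 0.015 ]
bar ang 2.9313193902024715
mat scene pix [281.9111 267.4508] top ring [370.0209 287.3939]
```

View pics/c1.png

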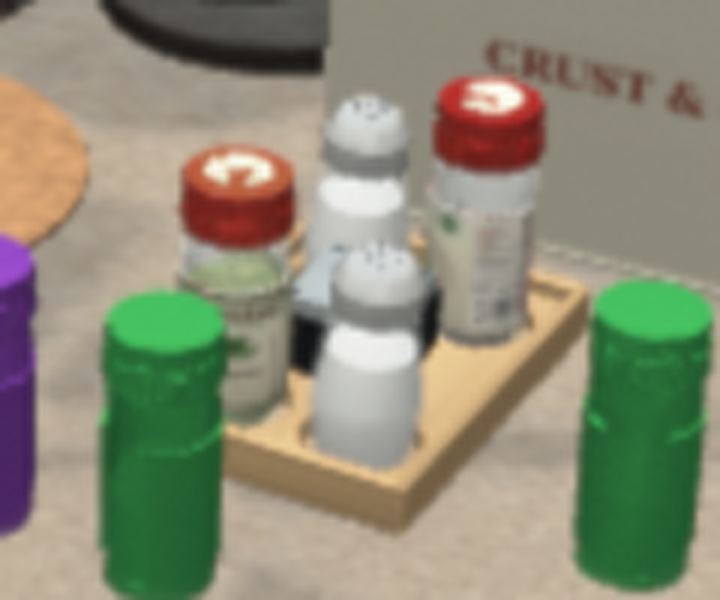

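Scene crop: two red-lid jars at about (350,275) and (391,265), two shakers, and the tower between them, mostly hidden. The green and purple jars stand outside the caddy. The handle is at about (0.461,0.257), bar angle −0.21. I'll move above it along an arc, turning to yaw −0.21.

Emit:
carry_out --pt "1 0.85 0 0 0 0.086 87" --pt "1 0.85 0 0 0 0.086 87" --pt "1 0.85 0 0 0 0.086 87" --pt "1 0.85 0 0 0 0.086 87" --pt "1 0.85 0 0 0 0.086 87" --pt "1 0.85 0 0 0 0.086 87" --pt "1 0.85 0 0 0 0.086 87" --pt "1 0.85 0 0 0 0.086 87"

```text
t: 0.9
eef_pos: [0.3525, -0.4865, 0.2343]
ee_rot: [3.141, 0.0, -1.829]
force: [0.7, 0.1, 0.1]
width: 0.0873
```

Emit:
carry_out --pt "1 0.85 0 0 0 0.086 87" --pt "1 0.85 0 0 0 0.086 87" --pt "1 0.85 0 0 0 0.086 87" --pt "1 0.85 0 0 0 0.086 87" --pt "0.2 1 0 0 0 0.086 87" --pt "0.2 1 0 0 0 0.086 87" --pt "0.2 1 0 0 0 0.086 87" --pt "0.2 1 0 0 0 0.086 87"

```text
t: 1.7
eef_pos: [0.4717, -0.3015, 0.2341]
ee_rot: [3.141, 0.001, -0.748]
force: [0.4, -0.6, -1.0]
width: 0.0869
```

Emit:
carry_out --pt "0.2 1 0 0 0 0.086 87" --pt "0.2 1 0 0 0 0.086 87" --pt "0.2 1 0 0 0 0.086 87" --pt "0.2 1 0 0 0 0.086 87" --pt "0.2 1 0 0 0 0 87" --pt "0.2 1 0 0 0 0 87" --pt "0.2 1 0 0 0 0 87" --pt "0.2 1 0 0 0 0 87"

```text
t: 2.5
eef_pos: [0.5116, -0.1016, 0.2344]
ee_rot: [3.142, 0.0, -0.213]
force: [0.4, -0.5, 1.0]
width: 0.0866
```

Emit:
carry_out --pt "0.2 1 0 0 0 0 87" --pt "0.2 1 0 0 0 0 87" --pt "-0.2 1 0 0 0 0 87" --pt "-0.2 1 0 0 0 0 87" --pt "-0.2 1 0 0 0 0 87" --pt "-0.2 1 0 0 0 0 87" --pt "-0.2 1 0 0 0 0 87" --pt "-0.2 1 0 0 0 0 87"

```text
t: 3.3
eef_pos: [0.4912, 0.0982, 0.2343]
ee_rot: [3.141, 0.0, -0.213]
force: [0.8, -0.2, 0.0]
width: 0.0866
```

```bash
python3 - <<'E'
from h import *
np.set_printoptions(precision=4,suppress=True)
im=shot("top","top1"); s=shot("scene","scene1")
a=cv2.resize(im[195:305,335:415],None,fx=5,fy=5,interpolation=cv2.INTER_CUBIC)
b=cv2.resize(im[270:330,160:220],None,fx=5,fy=5,interpolation=cv2.INTER_CUBIC); b=np.vstack([b,np.zeros((250,300,3),np.uint8)])
cv2.imwrite("pics/c2.png",np.hstack([a,b]))
print(pix("scene",[.461,.257,.127]),pix("scene",[.461,.257,.0]))
E
```

```text
[187.3325 229.4736] [191.7921 275.9609]
```

View pics/c2.png

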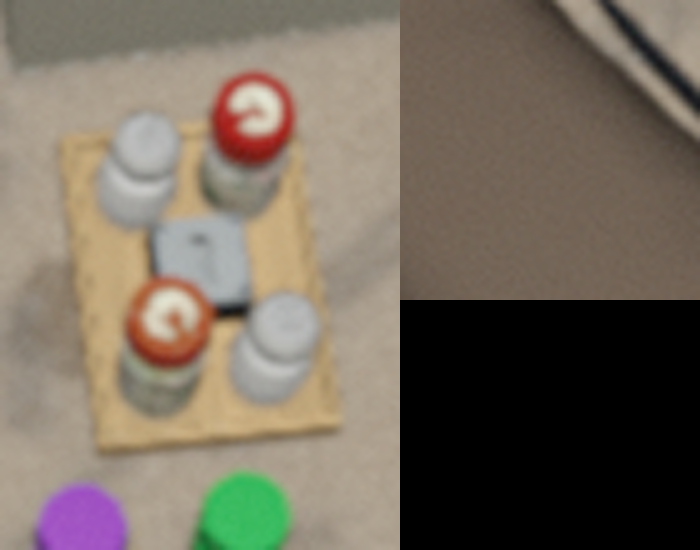

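Plate corners in the crop are at (152,225), (243,213), (249,302), so its centre is at about pixel (375,247.7). The slot runs roughly along the caddy's long axis. The angle can be refined later. I'll go on to above the handle.

Emit:
carry_out --pt "-0.17 0.9 0 0 0 0 87" --pt "-0.17 0.9 0 0 0 0 87" --pt "-0.17 0.9 0 0 0 0 87" --pt "-0.17 0.9 0 0 0 0 87" --pt "-0.17 0.9 0 0 0 0 87" --pt "-0.17 0.9 0 0 0 0 87" --pt "-0.17 0.95 0 0 0 0 87" --pt "0 0 -1 0 0 0 87"

```text
t: 4.2
eef_pos: [0.4635, 0.2591, 0.2119]
ee_rot: [-3.137, -0.004, -0.211]
force: [-0.6, -0.6, -0.5]
width: 0.087
```

```bash
python3 - <<'E'
from h import *
im=shot("top","top2"); s=shot("scene","scene2")
a=cv2.resize(s[150:300,110:260],None,fx=4,fy=4,interpolation=cv2.INTER_CUBIC)
t=np.mean([optics.grab_frame("top").astype(float) for _ in range(8)],0)
np.save("pics/tavg.npy",t)
b=cv2.resize(t[232:264,360:392],(600,600),interpolation=cv2.INTER_CUBIC); b=np.clip((b-60)*255/150,0,255).astype(np.uint8)
cv2.imwrite("pics/c3.png",cv2.resize(np.hstack([a,b]),(800,400)))
E
```

```text
(no output)
```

View pics/c3.png

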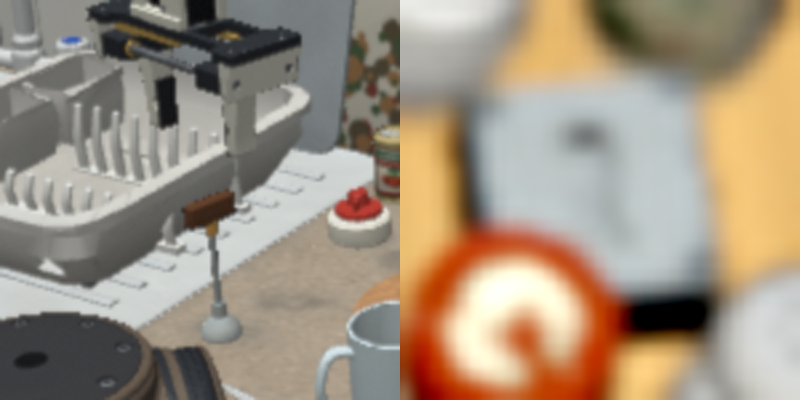

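The gripper is above the handle, and the bar at scene pixel (188,228.8) matches the predicted (187.3,229.5). The right panel shows the slot, centre about (375.8,247.2) in the top view, parallel to the plate edges. Now the descent and grasp.

Emit:
carry_out --pt "-0.1 -0.08 -0.96 0 0 0 87" --pt "0 0 -0.96 0 0 0 87" --pt "0 0 -0.96 0 0 0 87" --pt "0 0 -0.6 0 0 0 87" --pt "0 0 -0.36 0 0 0 87" --pt "0 0 0 0 0 0 40" --pt "0 0 0 0 0 0 25" --pt "0 0 0 0 0 0 10" --newtons 15

```text
t: 5.5
eef_pos: [0.46, 0.2545, 0.1146]
ee_rot: [-3.14, -0.001, -0.213]
force: [0.1, -1.2, 0.3]
width: 0.0684
```

Emit:
carry_out --pt "0 0 0 0 0 0 5" --pt "0 0 0 0 0 0 5" --pt "0 0 0 0 0 0 5" --newtons 45

```text
t: 5.8
eef_pos: [0.4596, 0.2542, 0.1139]
ee_rot: [-3.141, -0.0, -0.213]
force: [0.2, -0.3, -0.8]
width: 0.0448
```

```bash
python3 - <<'E'
from h import *
np.set_printoptions(precision=4,suppress=True)
t=np.load("pics/tavg.npy").astype(np.uint8); hsv=cv2.cvtColor(t,cv2.COLOR_BGR2HSV)
m=cv2.inRange(hsv,(13,75,120),(25,255,255)); m[:, :335]=0;m[:,415:]=0;m[:210]=0;m[290:]=0
m=cv2.morphologyEx(m,cv2.MORPH_OPEN,np.ones((2,2)))
ys,xs=np.nonzero(m); P=np.array([ray("top",x,y,.02)[:2] for x,y in zip(xs,ys)],np.float32)
print("tray",cv2.minAreaRect(P),len(P))
# plate/slot sub-pixel: darkest columns per row along the slot right edge, plate edges
g=cv2.GaussianBlur(np.load("pics/tavg.npy").mean(2),(0,0),.5)
print(np.round(g[236:260,364:388]).astype(int))
E
```

```text
tray ((0.5394930243492126, -0.18342338502407074), (0.12453119456768036, 0.17164970934391022), 87.1475830078125) 1385
[[159 155 151 150 153 157 160 163 164 163 162 155 141 126 116 113 115 117
  120 122 123 123 124 129]
 [154 150 148 150 156 161 164 166 165 165 166 164 159 150 142 137 133 129
  128 127 125 125 129 140]
 [146 144 145 151 160 166 169 170 170 171 172 171 170 167 163 159 152 144
  139 136 135 138 144 154]
 [135 134 140 151 163 171 174 174 174 174 175 175 175 175 174 171 165 158
  153 150 150 154 159 164]
 [126 125 137 150 164 173 176 176 175 174 173 173 175 176 176 175 173 170
  166 162 161 165 168 169]
 [122 122 142 158 168 174 176 175 171 165 161 161 167 173 176 176 176 175
  172 166 165 168 171 170]
 [117 120 147 166 173 174 175 173 165 152 141 142 155 168 174 176 175 175
  172 167 166 169 171 171]
 [111 114 147 169 174 175 175 172 165 153 142 142 152 164 173 175 176 175
  172 166 165 169 171 171]
 [111 110 144 168 175 175 175 174 170 165 161 159 158 164 173 176 177 177
  173 167 165 168 171 171]
 [117 108 141 168 175 176 175 175 174 172 171 168 163 166 173 177 177 177

[... 741 characters left out ...]
38 162 179 189 191 185 169 146 127 129 147 164 173 175 175 173 168
  159 145 139 145 156 163]
 [132 164 191 206 212 212 208 198 178 148 126 130 148 159 161 159 156 150
  140 129 126 134 148 158]
 [146 182 206 215 215 210 207 206 197 172 139 121 125 129 125 119 114 108
  100  94  98 117 142 159]
 [161 191 207 210 203 191 189 199 202 187 155 122 109  98  81  66  60  55
   50  52  75 114 147 168]
 [179 198 203 197 182 164 164 183 195 188 161 126 103  84  58  39  34  35
   35  44  79 125 158 177]
 [187 202 199 184 162 139 140 165 183 180 155 124 104  89  74  68  70  74
   75  77  99 137 165 180]
 [182 201 200 185 162 136 130 153 171 166 141 116 108 111 116 122 126 126
  123 118 123 145 168 181]]
```

Emit:
carry_out --pt "0.06 0.1 0.05 0 0 0 5" --pt "0 0 0 0 0 0 5" --pt "0 0 0 0 0 0 5" --pt "0 0 0 0 0 0 5" --pt "0 0 0 0 0 0 5" --pt "0 0 0 0 0 0 5"

```text
t: 6.4
eef_pos: [0.4608, 0.2564, 0.1146]
ee_rot: [3.141, 0.0, -0.213]
force: [-0.4, -0.2, -1.2]
width: 0.0139
```

```bash
python3 - <<'E'
from h import *
np.set_printoptions(precision=4,suppress=True)
import math
print("slot est",ray("top",375.2,246.6,.048))
C=ray("top",375.2,246.6,.048)
for a in(-.05,):
  e=np.array([math.cos(a),math.sin(a),0]);n=np.array([-e[1],e[0],0])
  for nm,L,W in(("slot",.01325,.0043),("plate",.022,.022)):
    print(nm,[pix("top",C+sx*L*e+sy*W*n) for sx in(1,-1) for sy in(1,-1)])
E
```

```text
slot est [ 0.5429 -0.1832  0.048 ]
slot [array([372.7803, 241.7912]), array([376.2203, 241.4666]), array([374.1731, 251.7664]), array([377.6342, 251.4376])]
plate [array([365.2538, 239.1903]), array([382.8187, 237.5362]), array([367.4943, 255.7672]), array([385.2382, 254.0783])]
```

Emit:
carry_out --pt "0 0 0.3 0 0 0 5" --pt "0 0 0.8 0 0 0 5" --pt "0 0 1 0 0 0 5" --pt "0 0 1 0 0 0 5" --pt "0 0 1 0 0 0 5" --pt "0 0 1 0 0 0 5" --pt "0 0 0.9 0 0 0 5" --pt "0.18 -0.5 0 0 0 0 5"

```text
t: 7.2
eef_pos: [0.4667, 0.2455, 0.2686]
ee_rot: [-3.137, -0.004, -0.211]
force: [0.9, 0.7, -2.0]
width: 0.0138
```

Emit:
carry_out --pt "0.18 -0.95 0 0 0 0.013 5" --pt "0.18 -0.95 0 0 0 0.013 5" --pt "0.18 -0.95 0 0 0 0.013 5" --pt "0.18 -0.95 0 0 0 0.013 5" --pt "0.18 -0.95 0 0 0 0.013 5" --pt "0.18 -0.95 0 0 0 0.013 5" --pt "0.18 -0.95 0 0 0 0.013 5" --pt "0.18 -0.95 0 0 0 0.013 5"

```text
t: 8.0
eef_pos: [0.501, 0.0525, 0.2643]
ee_rot: [3.141, 0.001, -0.049]
force: [0.5, -0.2, -2.0]
width: 0.0141
```

Emit:
carry_out --pt "0.18 -0.95 0 0 0 0 5" --pt "0.18 -0.95 0 0 0 0 5" --pt "0.18 -0.95 0 0 0 0 5" --pt "0.18 -0.95 0 0 0 0 5" --pt "0.18 -0.95 0 0 0 0 5" --pt "0.18 -0.95 0 0 0 0 5" --pt "0.18 -0.95 0 0 0 0 5" --pt "0.18 -0.95 0 0 0 0 5"

```text
t: 8.8
eef_pos: [0.5368, -0.1373, 0.2642]
ee_rot: [-3.141, 0.001, -0.05]
force: [-0.5, 0.5, -1.6]
width: 0.0136
```

Emit:
carry_out --pt "0.1 -0.95 0 0 0 0 5" --pt "0 -0.6 0 0 0 0 5" --pt "0 -0.3 0 0 0 0 5" --pt "0 0 0 0 0 0 5" --pt "0 0 0 0 0 0 5"

```text
t: 9.3
eef_pos: [0.5398, -0.1818, 0.2648]
ee_rot: [-3.141, 0.0, -0.05]
force: [0.6, 0.2, -2.2]
width: 0.0141
```

```bash
python3 - <<'E'
from h import *
im=shot("top","top3"); s=shot("scene","scene3")
print(get_state()['eef_pos'],get_state()['force'])
a=cv2.resize(s[160:320,310:430],(600,800),interpolation=cv2.INTER_CUBIC)
b=cv2.resize(im[170:290,320:410],(600,800),interpolation=cv2.INTER_CUBIC)
cv2.imwrite("pics/c4.png",cv2.resize(np.hstack([a,b]),(800,533)))
E
```

```text
[ 0.53996433 -0.18145265  0.26489286] [ 1.08804884  0.00491983 -2.54087354]
```

View pics/c4.png

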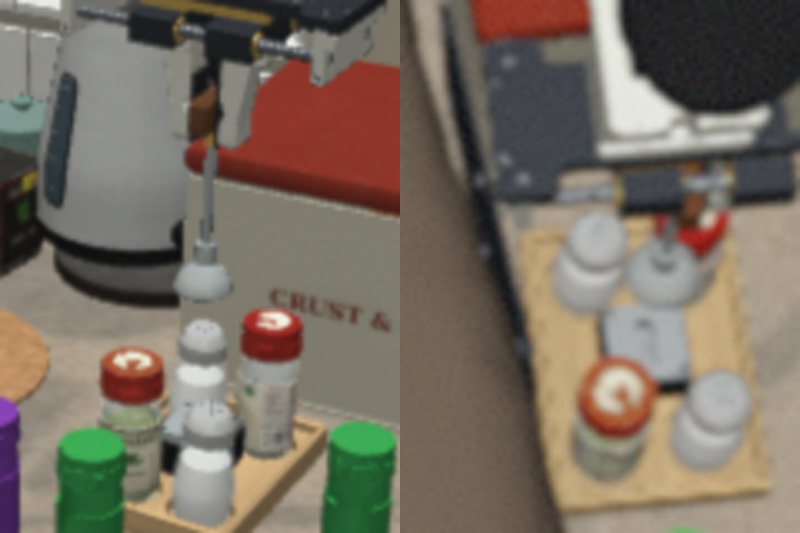

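Both views show the bell hanging above the tower. In the top crop the bell rim centre is at (667,272), i.e. pixel (380.1,231.2). In the scene crop it is at (203,285). The rod is upright. Computing the offset.

```bash
python3 - <<'E'
from h import *
np.set_printoptions(precision=4,suppress=True)
p=ray("top",380.1,231.2,.150); print("bell",p)
C=np.array([.5429,-.1832]); print("shift mm",(C-p[:2])*1e3)
# cross check scene: bell rim centre
u,v=310+203/400*120,160+283/533*160; print(ray("scene",u,v,.150), "pred top-based in scene",pix("scene",p),(u,v))
E
```

```text
bell [ 0.5419 -0.1863  0.15  ]
shift mm [0.974 3.143]
[ 0.5518 -0.1792  0.15  ] pred top-based in scene [372.0784 247.4166] (370.9, 244.953095684803)
```

Emit:
carry_out --pt "0.04 0.1 -0.4 0 0 0 5" --pt "0 0 -0.8 0 0 0 5" --pt "0 0 -0.8 0 0 0 5" --pt "0 0 -0.8 0 0 0 5" --pt "0 0 -0.5 0 0 0 5" --pt "0 0 -0.3 0 0 0 5" --pt "0 0 0 0 0 0 5" --pt "0 0 0 0 0 0 5"

```text
t: 10.2
eef_pos: [0.5415, -0.1797, 0.1754]
ee_rot: [3.141, -0.001, -0.049]
force: [-0.3, -0.5, -2.7]
width: 0.014
```

```bash
python3 - <<'E'
from h import *
s=get_state();print(s['eef_pos'],s['force'])
t=np.mean([optics.grab_frame("top").astype(float) for _ in range(6)],0).astype(np.uint8)
q=np.mean([optics.grab_frame("scene").astype(float) for _ in range(6)],0).astype(np.uint8)
cv2.imwrite("pics/t4.png",t);cv2.imwrite("pics/s4.png",q)
a=cv2.resize(q[230:320,340:400],(400,600),interpolation=cv2.INTER_CUBIC)
b=cv2.resize(t[215:275,355:395],(400,600),interpolation=cv2.INTER_CUBIC)
cv2.imwrite("pics/c5.png",np.hstack([a,b]))
E
```

```text
[ 0.54150166 -0.17969737  0.17540931] [-0.33553009 -0.54110792 -2.6920022 ]
```

View pics/c5.png

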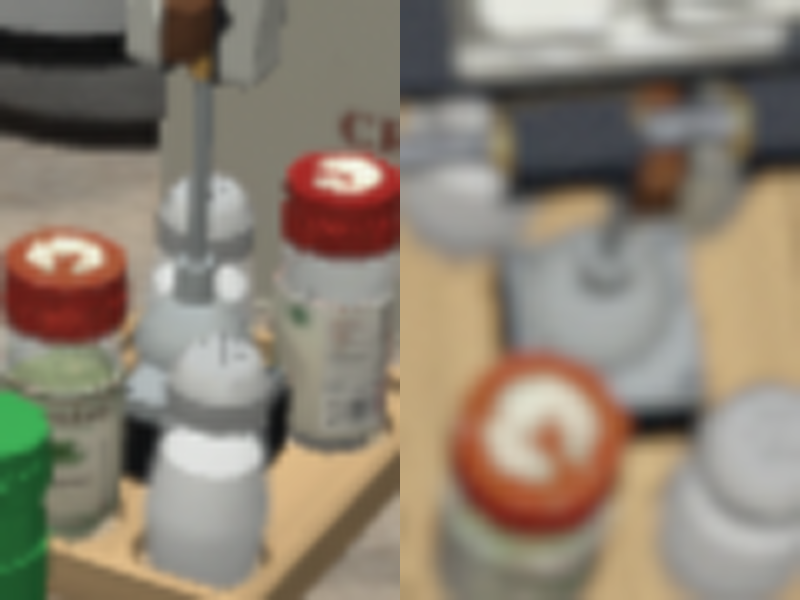

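Top crop: the bell rim spans about x 515–676 with its bottom at about y 370 (centre about pixel (374.6,244.2)), just over the plate. The scene crop shows the bell at (195,330), above the plate at (150,385). Checking the edges numerically.

```bash
python3 - <<'E'
from h import *
np.set_printoptions(precision=4,suppress=True,linewidth=150)
C=np.array([.5429,-.1832]); 
for z in(.0608,.0658): print("pred bell px",z,pix("top",[*C,z]),pix("scene",[*C,z]))
g=cv2.imread("pics/t4.png").mean(2)
print(np.round(g[238:258,363:388]).astype(int))
for d in((.01,0),(0,.01)): print(pix("top",[C[0]+d[0],C[1]+d[1],.06])-pix("top",[*C,.06]),pix("scene",[C[0]+d[0],C[1]+d[1],.06])-pix("scene",[*C,.06]))
E
```

```text
pred bell px 0.0608 [375.6065 244.7577] [369.1389 282.4356]
pred bell px 0.0658 [375.7703 244.0267] [369.2367 280.4993]
[[149 145 143 144 147 153 153 152 151 152 150 139 117 107 122 137 144 143 140 137 135 133 135 141 151]
 [137 132 131 136 143 147 148 149 151 152 154 142 118 116 136 150 151 147 146 148 149 148 153 158 162]
 [133 122 120 129 135 140 147 154 157 154 153 146 130 129 146 156 152 149 152 159 159 159 164 166 167]
 [137 119 116 132 139 142 153 161 163 153 145 147 145 143 147 154 155 152 153 159 161 162 167 169 168]
 [139 112 111 134 145 150 158 165 166 152 133 135 142 140 139 150 158 155 151 156 160 163 168 169 169]
 [137 105 101 129 146 154 161 168 168 155 133 122 126 128 136 153 161 157 150 152 155 161 167 170 169]
 [140 105  95 124 147 157 163 168 170 164 152 141 137 142 154 164 166 158 150 150 154 160 166 169 169]
 [147 114  93 120 145 156 162 169 171 171 168 165 164 167 169 170 167 158 150 151 158 162 165 168 168]
 [151 118  91 115 142 154 160 166 169 171 172 173 172 172 171 168 163 155 151 157 165 163 162 166 168]
 [153 120  88 111 139 150 158 164 168 169 171 172 171
[... 452 characters left out ...]
 164 167]
 [131 114 114 125 138 146 150 143 128 115 115 125 139 151 162 169 172 175 174 166 151 144 148 159 166]
 [113 112 135 160 179 188 193 187 169 143 118 115 136 158 170 174 174 172 169 157 141 137 143 155 163]
 [107 127 164 192 206 212 213 210 200 180 145 118 125 148 160 162 161 157 151 140 129 126 131 146 157]
 [112 143 182 206 215 215 209 206 206 198 173 136 114 123 129 124 118 114 107 100  93  94 113 138 157]
 [125 158 189 207 211 202 188 186 199 203 188 154 118 105  95  76  62  56  52  46  44  68 110 146 167]
 [145 179 197 202 196 180 159 158 182 196 189 160 123 102  83  50  28  26  28  26  35  73 127 159 176]]
[-0.734  -3.7545] [ 1.7766 -1.9352]
[-4.0114  0.5712] [-4.0697 -1.0556]
```

Emit:
carry_out --pt "-0.05 -0.16 0 0 0 0 5" --pt "0 0 -0.2 0 0 0 5" --pt "0 0 0 0 0 0 5" --pt "0 0 0 0 0 0 5"

```text
t: 11.2
eef_pos: [0.5396, -0.1837, 0.1695]
ee_rot: [-3.142, 0.001, -0.05]
force: [0.5, 0.2, -2.8]
width: 0.0136
```

```bash
python3 - <<'E'
from h import *
np.set_printoptions(precision=4,suppress=True,linewidth=150)
s=get_state();print(s['eef_pos'],s['force'])
t=np.mean([optics.grab_frame("top").astype(float) for _ in range(6)],0)
q=np.mean([optics.grab_frame("scene").astype(float) for _ in range(4)],0)
cv2.imwrite("pics/s5.png",q)
C=np.array([.5429,-.1832]);print(pix("top",[*C,.0558]),pix("scene",[*C,.048]))
print(np.round(t.mean(2)[238:257,363:388]).astype(int))
cv2.imwrite("pics/c6.png",np.hstack([cv2.resize(q[255:315,345:395],(400,480),interpolation=cv2.INTER_CUBIC),cv2.resize(t[225:265,358:392],(400,480),interpolation=cv2.INTER_CUBIC)]))
E
```

```text
[ 0.5396 -0.1837  0.1695] [ 0.5022  0.2169 -2.8307]
[375.4436 245.4842] [368.8899 287.3644]
[[149 145 142 141 149 159 167 168 167 164 162 162 157 140 115 102 105 107 105 106 111 120 134 144 152]
 [138 132 131 139 150 163 169 169 163 157 156 155 151 133 111 108 124 135 140 143 144 148 155 159 164]
 [133 123 121 133 148 162 166 160 152 151 152 154 148 130 111 117 136 149 156 161 159 160 165 167 168]
 [137 118 118 141 156 162 159 152 150 152 154 152 147 132 119 129 145 153 156 158 158 163 167 170 169]
 [138 113 115 148 166 166 157 151 155 157 150 143 143 142 137 142 149 152 152 149 151 160 168 170 169]
 [137 105 109 147 167 163 153 153 160 160 148 132 134 144 146 145 146 151 152 147 145 157 167 170 168]
 [140 105 104 144 165 160 151 156 163 165 155 136 126 127 128 131 144 155 158 149 143 152 165 170 170]
 [147 113 102 141 164 159 152 158 166 169 166 154 139 127 126 136 155 164 163 154 144 151 162 169 170]
 [151 118 100 136 162 160 153 159 166 170 172 170 161 151 148 157 167 169 164 155 146 147 158 167 170]
 [153 118  94 127 157 159 154 157 165 169 172 172 171 168 168 170 171 169 161 154
[... 367 characters left out ...]
0 128 140 152 159 161 159 156 154 151 152 158 159 156 158 164 169]
 [132 114 115 126 138 146 151 144 129 117 119 132 145 151 152 152 153 157 161 159 150 144 149 160 167]
 [114 113 135 161 179 189 193 187 170 144 119 115 132 146 153 157 161 164 165 156 143 137 144 155 162]
 [108 128 164 193 207 213 214 210 200 179 146 117 120 141 153 156 157 154 150 141 130 125 131 146 156]
 [112 144 182 207 216 216 210 207 206 199 173 137 114 123 128 124 119 114 108 100  93  95 112 140 158]
 [125 158 190 208 211 203 188 186 199 203 188 155 120 105  96  77  61  58  50  46  45  68 111 145 167]][ WARN:0@4.939] global loadsave.cpp:1063 imwrite_ Unsupported depth image for selected encoder is fallbacked to CV_8U.
```

View pics/c6.png

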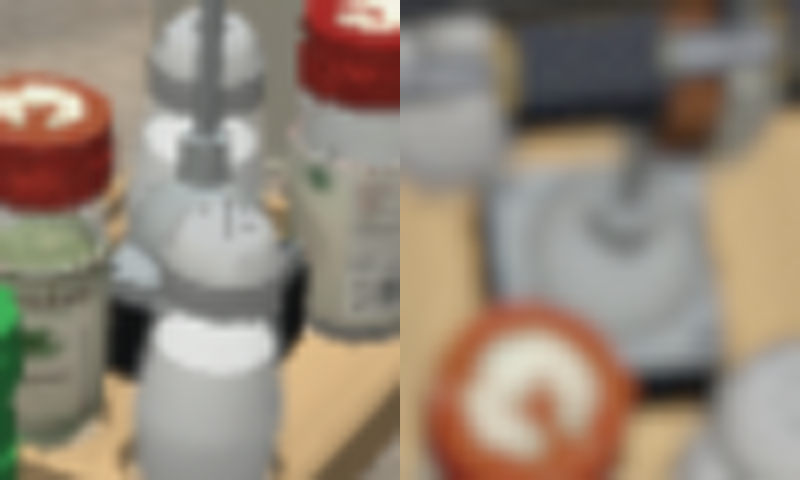

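Bell now reads centre about (375.8,245.6), against a slot prediction of (375.5,245.6). One small correction, then a gentle descent with force checks.

Emit:
carry_out --pt "0.016 0.032 -0.1 0 0 0 5" --pt "0 0 -0.1 0 0 0 5" --pt "0 0 -0.08 0 0 0 5" --pt "0 0 -0.04 0 0 0 5" --pt "0 0 0 0 0 0 5" --pt "0 0 0 0 0 0 5"

```text
t: 12.3
eef_pos: [0.5402, -0.1829, 0.162]
ee_rot: [3.142, -0.0, -0.05]
force: [-0.5, 0.2, 0.7]
width: 0.0137
```

Emit:
carry_out --pt "0 0 -0.04 0 0 0 5" --pt "0 0 0 0 0 0 5"

```text
t: 12.5
eef_pos: [0.5402, -0.1829, 0.1608]
ee_rot: [3.142, -0.0, -0.05]
force: [-0.2, 0.4, 1.7]
width: 0.0134
```

Emit:
carry_out --pt "0 0 -0.04 0 0 0 5" --pt "0 0 0 0 0 0 5"

```text
t: 12.7
eef_pos: [0.5402, -0.1829, 0.1598]
ee_rot: [3.142, -0.0, -0.05]
force: [-1.2, 1.3, 1.7]
width: 0.0139
```

Emit:
carry_out --pt "0 0 -0.04 0 0 0 5" --pt "0 0 0 0 0 0 5"

```text
t: 12.9
eef_pos: [0.5403, -0.1829, 0.1589]
ee_rot: [3.142, -0.0, -0.05]
force: [-0.8, 0.3, 1.9]
width: 0.0139
```

Emit:
carry_out --pt "0 0 -0.04 0 0 0 5" --pt "0 0 0 0 0 0 5"

```text
t: 13.1
eef_pos: [0.5405, -0.183, 0.1579]
ee_rot: [3.141, -0.001, -0.05]
force: [0.5, -0.3, 1.4]
width: 0.0136
```

Emit:
carry_out --pt "0 0 -0.04 0 0 0 5" --pt "0 0 -0.04 0 0 0 5" --pt "0 0 -0.04 0 0 0 5" --pt "0 0 0 0 0 0 5"

```text
t: 13.5
eef_pos: [0.5405, -0.1829, 0.1548]
ee_rot: [3.142, -0.001, -0.05]
force: [1.1, 0.9, 3.3]
width: 0.0135
```

Emit:
carry_out --pt "0 0 -0.04 0 0 0 5" --pt "0 0 -0.04 0 0 0 5" --pt "0 0 -0.04 0 0 0 5" --pt "0 0 0 0 0 0 5"

```text
t: 13.9
eef_pos: [0.5404, -0.1829, 0.1518]
ee_rot: [3.142, -0.0, -0.05]
force: [2.1, 0.7, 4.2]
width: 0.0134
```

Emit:
carry_out --pt "0 0 -0.04 0 0 0 5" --pt "0 0 -0.04 0 0 0 5" --pt "0 0 -0.04 0 0 0 5" --pt "0 0 0 0 0 0 5"

```text
t: 14.3
eef_pos: [0.5403, -0.1829, 0.1486]
ee_rot: [-3.142, -0.0, -0.05]
force: [2.7, 0.5, 2.5]
width: 0.0138
```

Emit:
carry_out --pt "0.02 0 -0.04 0 0 0 5" --pt "0 0 -0.04 0 0 0 5" --pt "0 0 0 0 0 0 5"

```text
t: 14.6
eef_pos: [0.5405, -0.1829, 0.1466]
ee_rot: [3.142, 0.0, -0.05]
force: [1.1, 1.3, 4.1]
width: 0.0137
```

Emit:
carry_out --pt "0.01 0 -0.03 0 0 0 5" --pt "0 0 0 0 0 0 5"

```text
t: 14.8
eef_pos: [0.5407, -0.1829, 0.1459]
ee_rot: [-3.142, 0.001, -0.05]
force: [1.6, 0.4, 3.0]
width: 0.0136
```

Emit:
carry_out --pt "0 0 -0.02 0 0 0 5" --pt "0 0 0 0 0 0 5"

```text
t: 15.0
eef_pos: [0.5407, -0.1829, 0.1454]
ee_rot: [-3.142, 0.0, -0.05]
force: [1.4, 1.1, 3.8]
width: 0.0137
```

Emit:
carry_out --pt "0 0 -0.02 0 0 0 5" --pt "0 0 0 0 0 0 5"

```text
t: 15.2
eef_pos: [0.5408, -0.1829, 0.145]
ee_rot: [3.142, 0.0, -0.05]
force: [0.6, 0.5, 3.6]
width: 0.0136
```

Emit:
carry_out --pt "0 0 -0.02 0 0 0 5" --pt "0 0 0 0 0 0 5"

```text
t: 15.4
eef_pos: [0.5408, -0.1829, 0.1445]
ee_rot: [-3.142, 0.0, -0.05]
force: [1.1, 0.7, 3.5]
width: 0.0135
```

Emit:
carry_out --pt "0 0 -0.02 0 0 0 5" --pt "0 0 0 0 0 0 5"

```text
t: 15.6
eef_pos: [0.5408, -0.1829, 0.144]
ee_rot: [3.142, 0.0, -0.05]
force: [1.0, 0.6, 3.9]
width: 0.0135
```

Emit:
carry_out --pt "0 0 -0.02 0 0 0 5" --pt "0 0 0 0 0 0 5"

```text
t: 15.8
eef_pos: [0.5408, -0.1829, 0.1435]
ee_rot: [-3.142, 0.0, -0.05]
force: [-0.1, 1.0, 4.1]
width: 0.0139
```

Emit:
carry_out --pt "0 0 -0.02 0 0 0 5" --pt "0 0 0 0 0 0 5"

```text
t: 16.0
eef_pos: [0.5409, -0.1829, 0.143]
ee_rot: [-3.142, 0.0, -0.05]
force: [0.7, 0.9, 4.7]
width: 0.0139
```

Emit:
carry_out --pt "0 0 -0.02 0 0 0 5" --pt "0 0 0 0 0 0 5"

```text
t: 16.2
eef_pos: [0.5409, -0.1829, 0.1425]
ee_rot: [3.142, 0.0, -0.05]
force: [0.8, 0.4, 4.3]
width: 0.0134
```

Emit:
carry_out --pt "0 0 -0.02 0 0 0 5" --pt "0 0 0 0 0 0 5"

```text
t: 16.4
eef_pos: [0.5408, -0.1829, 0.142]
ee_rot: [-3.142, 0.0, -0.05]
force: [-0.8, -0.0, 3.8]
width: 0.0136
```

Emit:
carry_out --pt "0 0 -0.02 0 0 0 5" --pt "0 0 0 0 0 0 5"

```text
t: 16.6
eef_pos: [0.5409, -0.1829, 0.1415]
ee_rot: [3.142, 0.0, -0.05]
force: [0.3, 0.1, 5.0]
width: 0.0134
```

Emit:
carry_out --pt "0 0 -0.02 0 0 0 5" --pt "0 0 0 0 0 0 5"

```text
t: 16.8
eef_pos: [0.541, -0.183, 0.1414]
ee_rot: [3.141, -0.0, -0.05]
force: [-1.1, 1.1, 6.6]
width: 0.0138
```

The z-stop (0.4 mm short) and the force jump show the floor. I'll turn clockwise a bit, orbiting the estimated pin axis, and check.

Emit:
carry_out --pt "0.003 0.01 0 0 0 -0.05 5" --pt "0.003 0.01 0 0 0 -0.09 5" --pt "0.003 0.01 0 0 0 -0.09 5" --pt "0 0 0 0 0 0 5"

```text
t: 17.2
eef_pos: [0.5417, -0.1824, 0.1414]
ee_rot: [-3.142, -0.001, -0.416]
force: [0.2, -0.9, 5.7]
width: 0.0137
```

```bash
python3 -c "
from h import *
s=get_state();print(s['eef_pos'],s['ee_rot'],s['force'],s['moment'])"
```

```text
[ 0.54165231 -0.18235091  0.14143411] [-3.14154130e+00 -1.15514024e-03 -4.15775570e-01] [ 0.24079286 -0.88796632  5.67479939] [-0.19504924 -0.1077529  -0.06642441]
```

Emit:
carry_out --pt "0.005 0.01 0 0 0 -0.09 5" --pt "0.006 0.009 0 0 0 -0.09 5" --pt "0.007 0.009 0 0 0 -0.09 5" --pt "0.009 0.007 0 0 0 -0.09 5" --pt "0 0 0 0 0 0 5"

```text
t: 17.7
eef_pos: [0.5429, -0.1811, 0.1415]
ee_rot: [-3.14, -0.001, -0.978]
force: [3.3, 1.6, 5.0]
width: 0.0138
```

Emit:
carry_out --pt "0.025 0.015 0 0 0 -0.09 5" --pt "0.015 0.005 0 0 0 -0.09 5" --pt "0.011 0.003 0 0 0 -0.09 5" --pt "0.011 0.002 0 0 0 -0.09 5" --pt "0.006 0 0 0 0 -0.05 5" --pt "0 0 0 0 0 0 5"

```text
t: 18.3
eef_pos: [0.5446, -0.1805, 0.1415]
ee_rot: [-3.139, 0.0, -1.617]
force: [3.2, 0.8, 5.6]
width: 0.0134
```

```bash
python3 -c "
from h import *
s=get_state();print(s['eef_pos'],s['ee_rot'],s['force'],s['moment'])"
```

```text
[ 0.54459443 -0.18047179  0.14149568] [-3.13938488e+00  1.61316864e-04 -1.61729454e+00] [3.21158823 0.82606201 5.59075745] [ 0.87012374 -1.4747971   0.01772197]
```

Emit:
carry_out --pt "0.02 0.005 0.02 0 0 0 5" --pt "0 0 0.04 0 0 0 5" --pt "0 0 0 0 0 0 5"

```text
t: 18.6
eef_pos: [0.5445, -0.1804, 0.1428]
ee_rot: [-3.141, 0.0, -1.618]
force: [4.5, 2.4, 4.4]
width: 0.0139
```

Emit:
carry_out --pt "0 0 0.03 0 0 0 5" --pt "0 0 0.03 0 0 0 5" --pt "0 0 0 0 0 0 5"

```text
t: 18.9
eef_pos: [0.5441, -0.1805, 0.1442]
ee_rot: [-3.141, 0.0, -1.62]
force: [5.3, 2.4, 3.0]
width: 0.0134
```

Emit:
carry_out --pt "0 0 0.02 0 0 0 5" --pt "0 0 0 0 0 0 5"

```text
t: 19.1
eef_pos: [0.544, -0.1805, 0.1446]
ee_rot: [-3.142, 0.0, -1.62]
force: [4.8, 1.8, 3.1]
width: 0.0138
```

Emit:
carry_out --pt "-0.02 0 0.02 0 0 0 5" --pt "0 0 0 0 0 0 5"

```text
t: 19.3
eef_pos: [0.5432, -0.1805, 0.1447]
ee_rot: [3.141, 0.0, -1.621]
force: [5.6, 1.9, 0.8]
width: 0.0138
```

Emit:
carry_out --pt "-0.02 0 0.02 0 0 0 5" --pt "0 0 0 0 0 0 5"

```text
t: 19.5
eef_pos: [0.542, -0.1805, 0.1448]
ee_rot: [3.139, 0.0, -1.621]
force: [4.1, 0.7, -3.2]
width: 0.0133
```

```bash
python3 -c "
from h import *
s=get_state();print(s['eef_pos'],s['ee_rot'],s['force'],s['moment'])"
```

```text
[ 0.542029   -0.18053454  0.1447765 ] [ 3.13948881e+00  1.13575360e-04 -1.62080405e+00] [ 4.11814759  0.71073239 -3.19260445] [ 3.05248188e-01 -1.60126690e+00 -1.03431566e-03]
```

```bash
python3 - <<'E'
from h import *
np.set_printoptions(precision=4,suppress=True)
t=shot("top","t7");q=shot("scene","s7")
a=cv2.resize(q[170:330,300:440],(400,457),interpolation=cv2.INTER_CUBIC)
b=cv2.resize(t[130:290,300:440],(400,457),interpolation=cv2.INTER_CUBIC)
cv2.imwrite("pics/c7.png",np.hstack([a,b]))
print("box foot",ray("top",400,205,0))
E
```

```text
box foot [ 0.6653 -0.2756  0.    ]
```

View pics/c7.png

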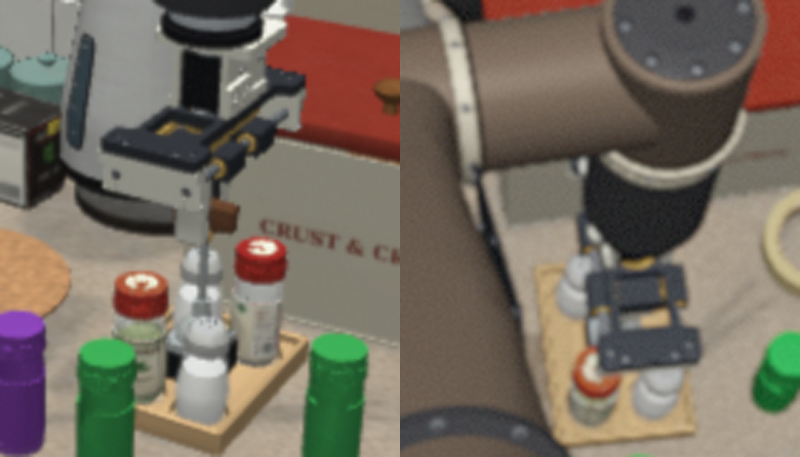

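The picture shows the gripper turned a quarter turn, the jars standing, and free space to the box. z stopped at 0.1448 (3.3 mm above the floor contact) as the force fell, so the pin is seated. Checking clearances for mat, mug and box.

```bash
python3 - <<'E'
from h import *
np.set_printoptions(precision=4,suppress=True)
print("mug rim",ray("top",297,303,.095),"near pts",ray("top",297,288,.095), ray("top",313,303,.095))
m=cv2.imread("pics/top2.png");hsv=cv2.cvtColor(m,cv2.COLOR_BGR2HSV)
k=cv2.inRange(hsv,(85,20,120),(115,120,255));k[:,:275]=0;k[:,325:]=0;k[:280]=0;k[345:]=0
ys,xs=np.nonzero(k);print("mug px",xs.min(),xs.max(),ys.min(),ys.max(),len(xs))
for u,v in((229,247),(269,209),(309,247),(269,284)): print(ray("top",u,v,.005)[:2])
print("box",ray("top",332,203,0),ray("top",326,170,.17),"kettle",ray("top",290,183,0))
E
```

```text
mug rim [0.4159 0.0274 0.095 ] near pts [0.4517 0.0225 0.095 ] [ 0.4104 -0.0091  0.095 ]
mug px 289 310 287 325 4
[0.6132 0.1785]
[0.7031 0.0653]
[ 0.5827 -0.0227]
[0.5002 0.0897]
box [ 0.6978 -0.1002  0.    ] [ 0.7077 -0.0849  0.17  ] kettle [0.7723 0.0011 0.    ]
```

Emit:
carry_out --pt "0.03 0 0.01 0 0 0 5" --pt "0 0 0 0 0 0 5" --pt "0 0 0 0 0 0 5"

```text
t: 19.9
eef_pos: [0.5425, -0.1805, 0.1449]
ee_rot: [3.139, 0.0, -1.621]
force: [1.7, 0.6, -6.4]
width: 0.0136
```

Emit:
carry_out --pt "0 0 0.05 0 0 0 5" --pt "0 0 0.1 0 0 0 5" --pt "0 0 0.2 0 0 0 5" --pt "0 0 0.3 0 0 0 5" --pt "0 0 0.4 0 0 0 5" --pt "0 0 0.4 0 0 0 5" --pt "0 0 0.3 0 0 0 5" --pt "0 0 0.2 0 0 0 5"

```text
t: 20.7
eef_pos: [0.5441, -0.1805, 0.1959]
ee_rot: [-3.14, 0.0, -1.62]
force: [0.2, 0.6, -9.3]
width: 0.0137
```

```bash
python3 - <<'E'
from h import *
s=get_state();print(s['eef_pos'],s['ee_rot'],s['force'],s['moment'])
t=shot("top","t8");q=shot("scene","s8")
a=cv2.resize(q[140:340,280:440],(400,500),interpolation=cv2.INTER_CUBIC)
b=cv2.resize(t[130:290,300:428],(400,500),interpolation=cv2.INTER_CUBIC)
cv2.imwrite("pics/c8.png",np.hstack([a,b]))
E
```

```text
[ 0.54411978 -0.18054768  0.19587503] [-3.14007103e+00  2.12267525e-05 -1.62040070e+00] [ 0.21590481  0.59027861 -9.27799404] [ 0.09772814  0.16030994 -0.02517038]
```

View pics/c8.png

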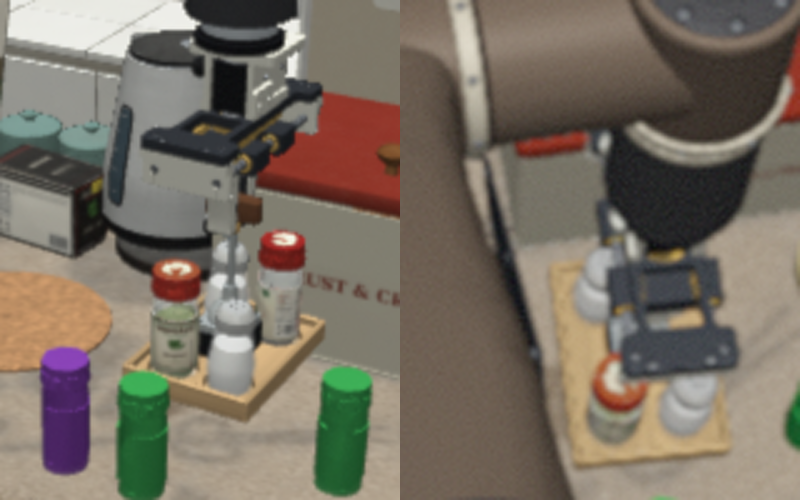

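Caddy hangs level, all four jars upright in their wells, and Fz changed to −9.3 N with low lateral force. Moving to the mat.

Emit:
carry_out --pt "0.06 0.3 0 0 0 0 5" --pt "0.1 0.6 0 0 0 0 5" --pt "0.16 0.8 0 0 0 0 5" --pt "0.16 0.8 0 0 0 0 5" --pt "0.16 0.8 0 0 0 0 5" --pt "0.16 0.8 0 0 0 0 5" --pt "0.16 0.8 0 0 0 0 5" --pt "0.16 0.8 0 0 0 0 5"

```text
t: 21.6
eef_pos: [0.5716, -0.0359, 0.194]
ee_rot: [3.141, 0.0, -1.62]
force: [-0.2, -0.0, -8.1]
width: 0.0137
```

Emit:
carry_out --pt "0.16 0.8 0 0 0 0 5" --pt "0.16 0.8 0 0 0 0 5" --pt "0.16 0.8 0 0 0 0 5" --pt "0.16 0.8 0 0 0 0 5" --pt "0.16 0.8 0 0 0 0 5" --pt "0.16 0.5 0 0 0 0 5" --pt "0.1 0.28 0 0 0 0 5" --pt "0 0 0 0 0 0 5"

```text
t: 22.4
eef_pos: [0.5985, 0.0824, 0.1943]
ee_rot: [3.141, -0.0, -1.619]
force: [-0.4, -0.5, -8.5]
width: 0.0138
```

Emit:
carry_out --pt "0 0 -0.2 0 0 0 5" --pt "0 0 -0.3 0 0 0 5" --pt "0 0 -0.4 0 0 0 5" --pt "0 0 -0.3 0 0 0 5" --pt "0 0 -0.2 0 0 0 5" --pt "0 0 -0.15 0 0 0 5" --pt "0 0 0 0 0 0 5" --pt "0 0 0 0 0 0 5"

```text
t: 23.2
eef_pos: [0.5985, 0.0816, 0.156]
ee_rot: [-3.141, 0.0, -1.62]
force: [0.6, -0.9, -9.0]
width: 0.0136
```

```bash
python3 - <<'E'
from h import *
np.set_printoptions(precision=4,suppress=True)
s=get_state();print(s['eef_pos'],s['ee_rot'],s['force'],s['moment'])
t=shot("top","t9");q=shot("scene","s9")
hsv=cv2.cvtColor(t,cv2.COLOR_BGR2HSV)
cv2.imwrite("pics/c9.png",np.hstack([cv2.resize(q[150:310,220:348],(400,500)),cv2.resize(t[150:310,210:338],(400,500))]))
E
```

```text
[0.5985 0.0816 0.156 ] [-3.1413  0.     -1.6203] [ 0.6388 -0.9428 -9.0475] [ 0.0931  0.0416 -0.0311]
```

Emit:
carry_out --pt "0 0 -0.08 0 0 0 5" --pt "0 0 -0.06 0 0 0 5" --pt "0 0 -0.04 0 0 0 5" --pt "0 0 -0.03 0 0 0 5" --pt "0 0 0 0 0 0 5" --pt "0 0 0 0 0 0 5"

```text
t: 23.9
eef_pos: [0.5983, 0.0815, 0.1506]
ee_rot: [-3.142, -0.0, -1.62]
force: [0.1, -1.2, -8.9]
width: 0.0138
```

Emit:
carry_out --pt "0 0 -0.02 0 0 0 5" --pt "0 0 -0.02 0 0 0 5" --pt "0 0 0 0 0 0 5" --pt "0 0 0 0 0 0 5"

```text
t: 24.3
eef_pos: [0.5986, 0.0815, 0.1499]
ee_rot: [-3.141, 0.0, -1.62]
force: [1.2, 0.7, -6.5]
width: 0.0138
```

Touching down. Ease a little further until only the handle's weight is left on the tool.

Emit:
carry_out --pt "0 0 -0.02 0 0 0 5" --pt "0 0 0 0 0 0 5" --pt "0 0 0 0 0 0 5"

```text
t: 24.6
eef_pos: [0.5987, 0.0815, 0.1497]
ee_rot: [-3.14, 0.0, -1.62]
force: [-0.4, 0.4, 0.1]
width: 0.0137
```

Emit:
carry_out --pt "0 0 -0.01 0 0 0 5" --pt "0 0 0 0 0 0 5"

```text
t: 24.8
eef_pos: [0.5988, 0.0816, 0.1496]
ee_rot: [-3.14, 0.0, -1.62]
force: [-0.8, 0.2, 2.1]
width: 0.0137
```

Emit:
carry_out --pt "0 0 0.012 0 0 0 5" --pt "0 0 0 0 0 0 5" --pt "0 0 0 0 0 0 20" --pt "0 0 0 0 0 0 30" --pt "0 0 0 0 0 0 40" --pt "0 0 0 0 0 0 40" --pt "0 0 0 0 0 0 40" --pt "0 0 0 0 0 0 40"

```text
t: 25.6
eef_pos: [0.5982, 0.0815, 0.149]
ee_rot: [3.141, -0.0, -1.62]
force: [-0.2, 0.1, -0.6]
width: 0.0393
```

Emit:
carry_out --pt "0 0 0.2 0 0 0 40" --pt "0 0 0.5 0 0 0 40" --pt "0 0 1 0 0 0 40" --pt "0 0 1 0 0 0 40" --pt "0 0 1 0 0 0 40" --pt "-0.3 -1 0.5 0 0 0 40" --pt "-0.3 -1 0 0 0 0 40" --pt "-0.3 -1 0 0 0 0 40"

```text
t: 26.4
eef_pos: [0.5758, 0.0059, 0.2561]
ee_rot: [-3.139, 0.001, -1.62]
force: [-0.4, -0.6, -0.2]
width: 0.0403
```

Emit:
carry_out --pt "-0.3 -1 0 0 0 0 40" --pt "-0.3 -1 0 0 0 0 40" --pt "-0.3 -1 0 0 0 0 40" --pt "-0.3 -1 0 0 0 0 40" --pt "-0.3 -1 0 0 0 0 40" --pt "-0.3 -1 0 0 0 0 40" --pt "-0.3 -1 0 0 0 0 40" --pt "0 0 0 0 0 0 40"

```text
t: 27.2
eef_pos: [0.5225, -0.1707, 0.2555]
ee_rot: [-3.14, -0.0, -1.623]
force: [-0.4, 0.5, 0.4]
width: 0.04
```

```bash
python3 - <<'E'
from h import *
np.set_printoptions(precision=4,suppress=True)
s=get_state();print(s['eef_pos'],s['force'])
t=shot("top","t10");q=shot("scene","s10")
hsv=cv2.cvtColor(t,cv2.COLOR_BGR2HSV)
cv2.imwrite("pics/c10.png",np.hstack([cv2.resize(q[170:320,200:320],(400,500),interpolation=cv2.INTER_CUBIC),cv2.resize(t[180:310,210:314],(400,500),interpolation=cv2.INTER_CUBIC)]))
E
```

```text
[ 0.5225 -0.1707  0.2555] [-0.4024  0.465   0.4413]
```

View pics/c10.png

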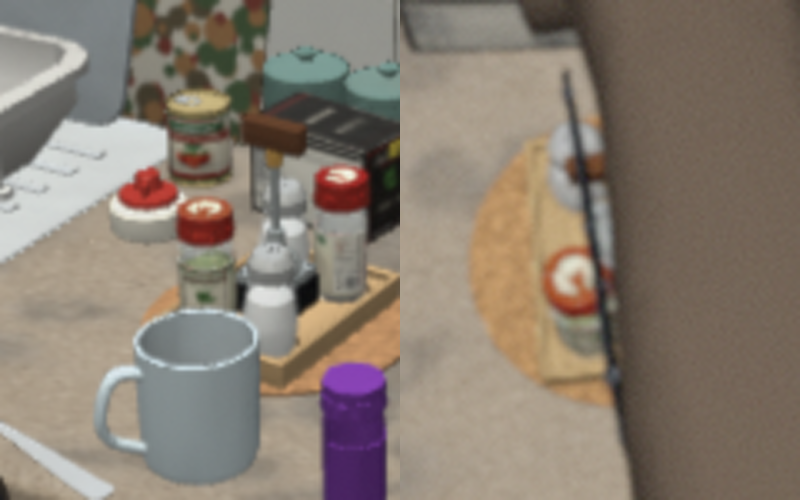

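Final look: the caddy stands level on the mat with all four jars upright and the handle standing locked across. The left gap from mat rim to tray is about 43 mm, against an expected 44 mm when centred. The mug and timer are untouched.

```bash
python3 -c "
from station import arm
print(arm.job_done())"
```

```text
the job is handed in; nothing more can be done
None
```

The caddy is back on its cork mat with the handle locked in place, and I handed the job in at about t = 27 s of the 69 s allowed. No verdict was reported.

**What I did**
- **Fitting:** I gripped the handle, lined the pin up with the slot from the camera images, and lowered it until it touched the floor. That was about 21 mm of bell travel and about 9 N in all.
- **Locking:** I turned it 1.57 rad clockwise and eased up. The pin rose 3.3 mm and stopped as the push force vanished, so I took it as seated in the groove.
- **Moving:** I lifted the caddy about 49 mm, carried it to the mat, set it down gently and let go.

**Last checks**
- **While hanging:** the caddy hung level, with 9.3 N of downward pull and almost no sideways force.
- **At touchdown:** the force changed from about −9 N to +2 N over roughly 1 mm, so there was no bang.
- **Final picture:** the caddy stands level on the mat, with the jars and shakers upright and the mug and timer where they were. The handle stands across.
- **Centring:** the left gap from mat rim to tray is about 43 mm, against 44 mm if perfectly centred. The arm hid part of the caddy in the top view, so I checked only that side.

**What was less certain**
- **Sideways force:** during the turn and the seating I saw 3–5 N sideways, with readings that did not fully agree. The caddy may have slid 1–2 mm on the worktop.
- **Not seen directly:** I judged that the pin is in the groove from forces and height, not by sight. I also did not check the tape in the last picture; the arm stayed away from it.

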